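# Shut and pin the carving clamp, and keep it pressed

## Task

Swing the blue hinged top half of the carving clamp all the way down over the wooden handle blank, then pull the red-knobbed locking pin up out of its wooden holder and push it down through the lined-up holes of both halves, against the ejector spring, until its collar sits firmly on the blue top. Finish while still holding the pin pushed down, its collar pressing on the blue top, so that the halves stay pressed shut while I fit the keeper: do not let go or ease off. Leave the blank in the clamp and everything else on the bench where it is.

Things in the scene. Friction and masses are not known exactly. Their poses are not given: they have to be found in the camera images.
- jig: dark steel lower half of the clamp, fixed to the bench, 180 x 120 mm, 50 mm high. Origin: centre of its underside on the bench; x points from the hinge (the side towards the robot) to the pin end, z up. The wooden blank lies across it (along y) in two rubber saddles. Pin bore 15 mm across, vertical, 55 mm from the origin along x. In the bore, 26 mm below its mouth, is a sprung ejector.
- bore (a point): centre of the mouth of the bore in the lower half, 50 mm above the bench; its axes are those of the jig
- lid (a joint): angle of the blue top half, rad: 0 = fully shut, flat on the lower half; grows as it opens upward about the hinge (starts 0.8 to 1.25). A stiff friction hinge: the lid stays where it is left and needs about 0.32 N m, plus or minus its weight (300 g), to turn.
- lid_hinge (a point): point on the hinge axis at mid width, 78 mm behind the jig's origin and 50 mm above the bench; its axes turn with the lid: x along the lid from hinge to free end, y along the hinge axis, z out of the lid's outer face
- lid_pad (a point): point on the outer (upper) face of the lid, 100 mm from the hinge axis, a good place to push; axes as lid_hinge. The lid is a flat blue plate 100 mm wide and 14 mm thick; it runs from 4 to 158 mm from the hinge axis, its inner face is level with the hinge axis, its outer face 14 mm above it.
- lid_hole (a point): centre of the outer mouth of the lid's 15 mm through hole, 133 mm from the hinge axis; with the lid shut it lies straight above the bore, 64 mm above the bench
- plunger (a joint): travel of the sprung ejector in the bore, m: 0 = up, not pressed. The pin's tip meets it when the pin's collar is 10 mm above the shut lid; with the collar down on the lid it reads 0.010. Its push grows from 3 N at first touch to 6 N there; let go, it lifts the pin again.
- pin: steel locking pin with a red knob, 120 g nominal, standing upright in the holder. Origin: centre of its tip; z up along the pin. Shaft 12 mm across from 0 to 50 mm (the first 6 mm tapered to 7 mm), collar 40 mm across from 50 to 56 mm, cylindrical red knob 28 mm across from 56 to 96 mm: grip the knob. In the holder the collar's underside rests on the holder's top, the tip 10 mm above the bench.
- pin_tip (a point): centre of the pin's tip; same point and axes as pin
- holder: dark wooden block, 60 x 60 mm, 60 mm high, fixed to the bench, to the left or right of the clamp; origin: centre of its underside; z up. An upright 13.5 mm hole in the middle of its top holds the pin.
- blank: pale turned handle blank, 32 mm across, 150 mm long, lying in the clamp's saddles along the jig's y; origin: at mid length, on its underside, 16 mm above the bench. Its top is 2 mm below the shut lid.
- rack: pale wooden block, 75 x 60 mm, fixed to the bench, with three upright gouges, wooden handles up, 150 mm high in all; on the other side of the clamp from the holder; origin: centre of its underside
- sander: cork sanding block with a red underside, 100 x 62 x 28 mm, lying beyond the clamp to the left; origin: on its underside. To be left alone.
- mallet: carver's mallet lying down, round dark head 68 mm across and 110 mm long, pale handle, 255 mm long overall; to the right; origin: on its underside. To be left alone.
- gouge: flat chisel with a pale wooden handle, about 207 mm long, lying beyond the clamp; origin: on its underside. To be left alone.
- glue: white glue bottle, 56 mm across, 140 mm high, standing at the left; origin: on its underside. To be left alone.
- mug: blue mug, 80 mm across, 90 mm high, standing at the right; origin: on its underside. To be left alone.
- rasp: flat rasp with a wooden handle, about 270 mm long, lying at the left; origin: on its underside. To be left alone.
- spare: spare round handle blank, 32 mm across, 140 mm long, lying beyond the clamp to the right; origin: on its underside. To be left alone.
Mind the look-alikes: they are no part of the job. What is meant by the holder is not orange, and is the smaller of those in its own colour. Of the things like the pin, leave any that is yellow; of the rest the smaller one is meant.

How it is judged:
By the outcome, as a careful person would: the job done as asked, in the order asked, and still so for the second after the job is handed in, while the arm keeps its last pose, push and grip.
It also fails if it takes over 64 s, if anything falls off the work surface, if the arm or the gripper's body presses on something with over 40 N, if the wrist force passes 120 N, or if a joint passes its speed limit or range.

## Robot

A 6-joint arm with a two-finger parallel gripper is mounted at the origin on the work surface. World frame = base frame: x ahead of the robot, y to its left, z up, the work surface at z = 0. Lengths are in mm, angles in rad, forces in N, time in s.
With the tool pointing down it reaches from about 350 to 975 mm from the base axis. Payload 7.1 kg.
Tool frame: the origin (TCP) lies at the very end of the fingers, on their centre line; the grasp point (between the pads) lies 19 mm behind it; y points along the fingers, x is the direction in which the jaws open and shut, and the axes are right-handed (so a half turn about y gives the same grasp; the last joint's range is limited). The gripper opens to 88 mm and grips with 3 to 60 N. Pads are 20 mm wide; open, the fingers measure 115 mm over their backs; the gripper's body (75 mm by 178 mm) begins 61 mm behind the grasp point.
Start: joints at [1.182, 0.423, 1.63, -0, 1.089, -0.019], TCP at [225.861, 582.745, 222.675] pointing down, gripper open.
Joint ranges: [-3, 3], [-0.9, 2.11], [0.09, 2.58], [-1.31, 4.45], [0.11, 2.69], [-2.54, 2.54]. Speed limits (rad/s): [2.39, 2.39, 3.01, 3.14, 3.14, 3.14].

## Interface

Orientations are given as a rotation vector (axis times angle).
In Python, from workcell import ctrl gives the robot as it stands. The module is installed in compiled form; this text tells all that it offers.
- The arm moves only by the tool carry_out, never from a script. Its arguments are lists of equal length, an entry for each row: "delta_pos": the shift along the tool's x, y, z in cm, a list of three; "rotation": the turn, a rotation vector about the tool's x, y, z in rad, a list of three. In form: {"delta_pos": [[dx, dy, dz], ...], "rotation": [[wx, wy, wz], ...]}. A call has 1 to 12 rows; each row is the pose to reach, as a shift and turn from the pose commanded when the call began, along the tool's axes at that moment; what a row does not reach only later rows make up. A row lasts 1/12 s, in which the tool goes at most 41.7 mm and 7.16 degrees, less where a joint would pass 70% of its speed; a pose out of reach is approached as far as the arm can. A call with a gripper value outside its range is refused whole. "hand" is the closure in counts, from 0 (fully open) to 255 (shut), set as the call begins (left out, the last holds). The fingers move at their own pace and stop on an object; the grip force is fixed at half the most. Time passes only in rows, so rows that repeat a pose let the fingers close. It gives the time, the measured TCP pose, the force and the opening at its end, in the units of the state.
- ctrl.get_obs(): the state, without advancing time (a new reading comes with each control period).
- ctrl.get_image(name): name is "scene" or "side" or "wrist"; returns the picture (480x640x3 uint8, red, green, blue); there is no depth.
- ctrl.camera_info(name): a dict with "fov_y" (degrees; the focal length in pixels is half the picture's height over the tangent of half this angle, whatever the lens; pixels are square), "cx", "cy" (the principal point, pixels), "R" (3x3) and "t" (3): a world point X has camera coordinates R X + t; the wrist camera has in their place "T_tool_cam" (4x4, takes a point from camera to tool coordinates, whose origin is the TCP and whose axes are the tool frame's). Camera axes: x right, y down, z forward; pixel columns grow to the right and rows downward; lengths in mm; the calibration is good to about 2 mm. A picture is of the moment at which its call begins: read the wrist's pose just before it. camera_info takes no time and is no camera call.
- ctrl.close_job(): hands the job in, once; it reports no verdict.
The state is a dict: "t": time; "qpos": joint angles; "qvel": joint speeds; "joint_torque": joint torques, N m; "ee_pos": TCP position; "orientation": TCP orientation; "ft_force": force on the tool from outside, world axes, zero at the start; "moment": the same for the moment, N m; "width": finger opening in mm.
Only numpy, scipy, OpenCV 4.12 (cv2) and the standard library are available. Lean on these libraries where they do the work, as an engineer would, in place of code of your own. Each camera call takes 0.05 s, during which the arm holds its last target.

## Working session

There is one attempt and no reset: what is moved stays moved. The work goes in short steps, Python scripts to look and compute and a tool call to move; the robot and the scene stay as the last step left them, time stands still between calls to the robot, and variables do not carry over. Pictures are saved under pics/ and viewed, and the job is handed in when it is done.

Besides the shell and the picture viewer there is one more tool, called in YAML: its name, and indented under it one key for each argument. carry_out: Moves the arm, as the interface text tells. Its arguments: {"type":"object","properties":{"delta_pos":{"type":"array","items":{"type":"array","items":{"type":"number"}}},"rotation":{"type":"array","items":{"type":"array","items":{"type":"number"}}},"hand":{"type":"number"}},"required":["delta_pos","rotation"]}

```bash
mkdir -p pics
cat > h.py <<'E'
import numpy as np, cv2
from scipy.spatial.transform import Rotation as Ro
from workcell import ctrl
def snap(name,fn):
    im=np.array(ctrl.get_image(name)); cv2.imwrite('pics/'+fn,im[:,:,::-1]); return im
def cam(name):
    c=ctrl.camera_info(name); f=240/np.tan(np.radians(c['fov_y'])/2); 
    if 'R' in c: R=np.array(c['R']);t=np.array(c['t'])
    else:
        o=ctrl.get_obs(); T=np.array(c['T_tool_cam']); Rt=Ro.from_rotvec(o['orientation']).as_matrix()
        Rc=Rt@T[:3,:3]; p=Rt@T[:3,3]+np.array(o['ee_pos']); R=Rc.T; t=-R@p
    return f,c['cx'],c['cy'],R,t
def ray(C,u,v):
    f,cx,cy,R,t=C; d=R.T@np.array([(u-cx)/f,(v-cy)/f,1]); return -R.T@t,d/np.linalg.norm(d)
def onz(C,u,v,z):
    o,d=ray(C,u,v); return o+d*(z-o[2])/d[2]
def proj(C,X):
    f,cx,cy,R,t=C; p=R@np.array(X,float)+t; return np.array([cx+f*p[0]/p[2],cy+f*p[1]/p[2]])
def two(C1,a,C2,b):
    o1,d1=ray(C1,*a);o2,d2=ray(C2,*b)
    s=np.linalg.lstsq(np.c_[d1,-d2],o2-o1,rcond=None)[0]
    p,q=o1+s[0]*d1,o2+s[1]*d2; return (p+q)/2,np.linalg.norm(p-q)
E
python3 - <<'E'
from h import *
np.set_printoptions(precision=4,suppress=True)
print(ctrl.get_obs())
for n in ['scene','side','wrist']:
    snap(n,n+'0.png'); c=ctrl.camera_info(n); print(n,c)
E
```

```text
{'t': 0.0, 'qpos': array([ 1.182 ,  0.4238,  1.6307, -0.    ,  1.0886, -0.019 ]), 'qvel': array([-0.0015, -0.0007, -0.0018, -0.0021, -0.0004,  0.0007]), 'joint_torque': array([  0.0019, -54.4624, -27.3672,   0.0646,   0.0227,  -0.0001]), 'ee_pos': array([225.6611, 582.2621, 221.9244]), 'orientation': array([-1.3626, -0.9317,  0.9338]), 'ft_force': array([-1.2752,  0.1578,  0.1896]), 'moment': array([-0.0223, -0.0277,  0.0174]), 'width': 88.03680895699405}
scene {'fov_y': 44.35777130912831, 'cx': 303.79321551553903, 'cy': 231.7619436123389, 'R': array([[-0.8009,  0.5987,  0.0138],
       [ 0.4638,  0.6347, -0.618 ],
       [-0.3788, -0.4885, -0.786 ]]), 't': array([ 404.0561, -188.2501, 1952.6126])}
side {'fov_y': 51.6341675570319, 'cx': 322.42926920703945, 'cy': 235.37031406343323, 'R': array([[ 0.7603, -0.6495, -0.0077],
       [-0.3354, -0.3824, -0.861 ],
       [ 0.5562,  0.6572, -0.5086]]), 't': array([-403.3769,  224.5897, 1100.4744])}
wrist {'fov_y': 65.81035464823883, 'cx': 317.97081682188843, 'cy': 238.91739979547998, 'T_tool_cam': array([[   1.    ,   -0.0008,   -0.0001,   -0.3241],
       [  -0.0001,   -0.3012,    0.9536, -161.8557],
       [  -0.0008,   -0.9536,   -0.3012,   84.4853],
       [   0.    ,    0.    ,    0.    ,    1.    ]])}
```

View pics/scene0.png

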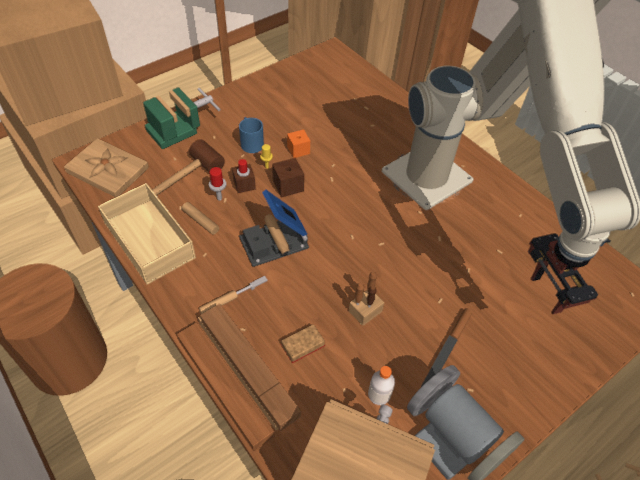

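View pics/side0.png

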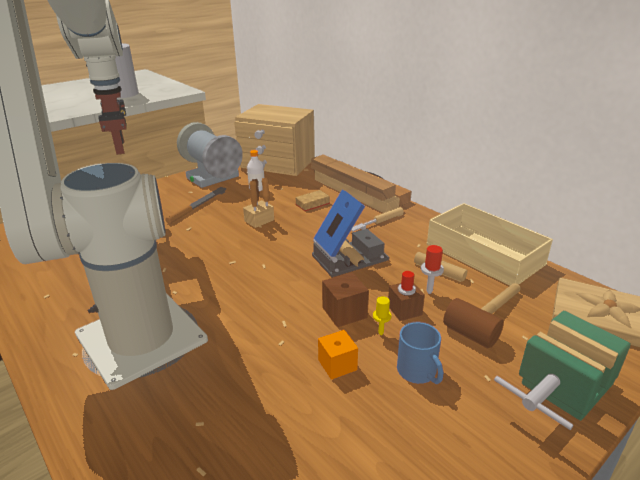

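View pics/wrist0.png

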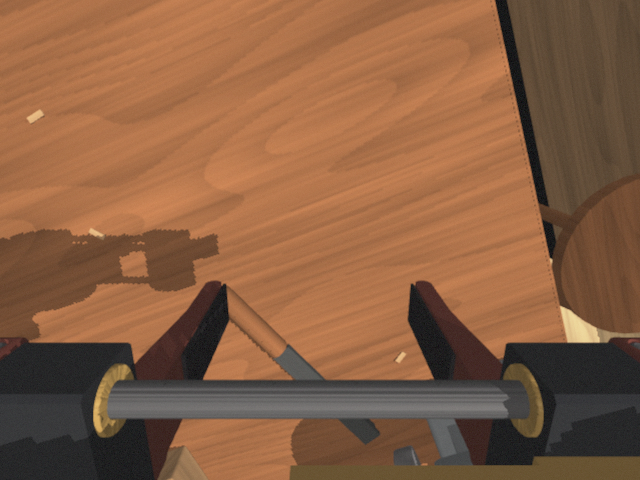

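Scene picture: the clamp is at about (275,235) with the blue lid open at (285,213). Red-knobbed candidates are (217,180), standing free and larger, and (243,168), smaller and in a dark block. A yellow one is at (266,155). Holder candidates are the dark small block (243,178), the dark large block (288,177) and the orange block (299,144). My choice is the small red pin at (243,168) in the small dark block. I'll check it in a close crop.

Run:
```python
import cv2,numpy as np
a=cv2.imread('pics/scene0.png')[130:280,180:330]; b=cv2.imread('pics/side0.png')[180:340,300:460]
a=cv2.resize(a,(600,600),interpolation=cv2.INTER_CUBIC);cv2.imwrite('pics/c1.png',a)
b=cv2.resize(b,(600,600),interpolation=cv2.INTER_CUBIC);cv2.imwrite('pics/c2.png',b)
```

```text
(no output)
```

View pics/c1.png

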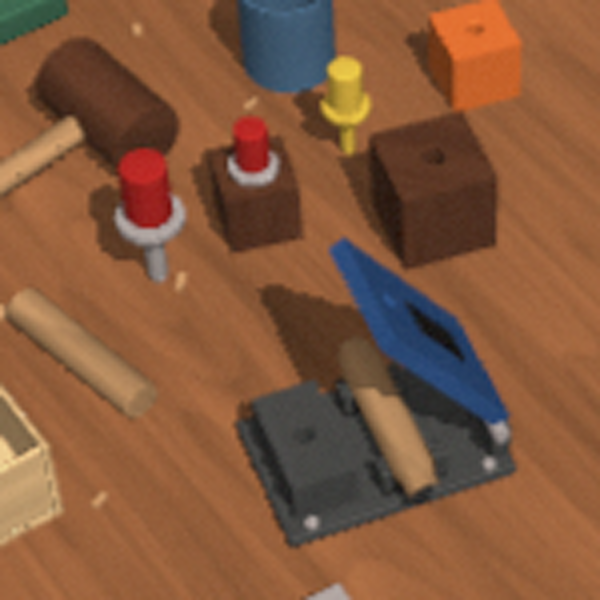

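View pics/c2.png

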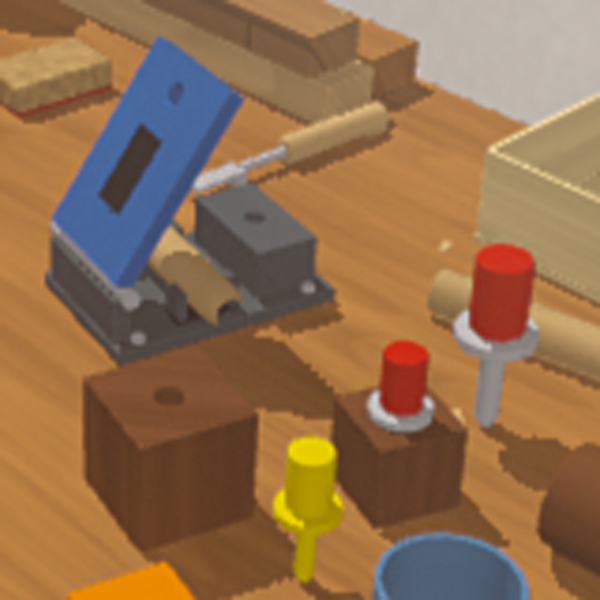

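Run:
```python
from h import *
np.set_printoptions(precision=1,suppress=True)
S,D=cam('scene'),cam('side')
c1=lambda u,v:(180+u/4-.375,130+v/4-.375)
c2=lambda u,v:(300+u/3.75-.37,180+v/3.75-.37)
print('knobtop',two(S,c1(251,125),D,c2(405,350)), onz(S,*c1(251,125),146),onz(D,*c2(405,350),146)) # tip10 +96 =106
print('knobtop z106',onz(S,*c1(251,125),106),onz(D,*c2(405,350),106))
print('bore',two(S,c1(304,435),D,c2(255,217)),onz(S,*c1(304,435),50),onz(D,*c2(255,217),50))
# lid corners: free-right, free-left, hinge-right outer (side view outer face)
for n,p in dict(freeL=(160,40),freeR=(240,95),hingeL=(55,218),hingeR=(125,283),hole=(176,92)).items():
    print(n,ray(D,*c2(*p)))
print('freeR 2view',two(S,c1(335,245),D,c2(240,97)))
print('hingeL?',two(S,c1(505,415),D,c2(55,225)))
for n,p in dict(a=(237,425),b=(293,545),c=(515,468)).items(): print('base',n,onz(S,*c1(*p),5))
for n,p in dict(a=(47,280),b=(120,360),c=(333,295)).items(): print('baseD',n,onz(D,*c2(*p),5))
print('holder low corner', onz(S,*c1(232,250),0),onz(S,*c1(300,238),0),onz(D,*c2(385,523),0),onz(D,*c2(460,492),0))
print('bigred',two(S,c1(145,160),D,c2(504,255)))
print('bigholder top',onz(S,*c1(433,155),80), onz(D,*c2(168,396),80))
print('rack',onz(S,366,306,60))
```

```text
knobtop (array([ 508.3, -320. ,  106.1]), np.float64(4.0042353361499385)) [ 526.8 -283.2  146. ] [ 464.4 -356.8  146. ]
knobtop z106 [ 507.1 -318.4  106. ] [ 510.4 -320.8  106. ]
bore (array([622.4, -81.9,  47.7]), np.float64(4.135605264185989)) [621.8 -78.8  50. ] [621.4 -85.6  50. ]
freeL (array([-230.1, -899.3,  750. ]), array([ 0.6,  0.7, -0.4]))
freeR (array([-230.1, -899.3,  750. ]), array([ 0.6,  0.6, -0.5]))
hingeL (array([-230.1, -899.3,  750. ]), array([ 0.5,  0.7, -0.5]))
hingeR (array([-230.1, -899.3,  750. ]), array([ 0.6,  0.6, -0.5]))
hole (array([-230.1, -899.3,  750. ]), array([ 0.6,  0.6, -0.5]))
freeR 2view (array([ 562.8, -119.8,  181.4]), np.float64(4.506335774966291))
hingeL? (array([496.4,  -4.4,  56. ]), np.float64(2.9061686268716285))
base a [ 639.9 -146.5    5. ]
base b [667.1 -29.8   5. ]
base c [494.8   9.7   5. ]
baseD a [496.2   3.6   5. ]
baseD b [ 469.2 -108.6    5. ]
baseD c [ 640.3 -149.3    5. ]
holder low corner [ 544.4 -302.2    0. ] [ 493.  -280.8    0. ] [ 482.  -340.6    0. ] [ 540.  -351.5    0. ]
bigred (array([ 605.1, -314.3,  130.8]), np.float64(4.066579599993405))
bigholder top [ 396.8 -229.6   80. ] [ 395.7 -235.6   80. ]
rack [515.4 290.   60. ]
```

The crop confirms the choice. The small red pin, seated in the small dark block at about (508,-320), has its knob top at z≈106 as specified. The larger red pin, the yellow pin, the large dark block and the orange block are the look-alikes. Next I plan the move over the clamp.

```bash
cat >> h.py <<'E'
def goal(P,psi=None,R=None):
    """print delta (cm, tool axes) and rotvec for target TCP P and jaw direction psi, pointing down"""
    o=ctrl.get_obs(); R0=Ro.from_rotvec(o['orientation']); 
    x=np.array([np.cos(psi),np.sin(psi),0]); y=np.array([0,0,-1.]); G=Ro.from_matrix(np.c_[x,y,np.cross(x,y)])
    d=R0.inv().apply(np.array(P)-o['ee_pos'])/10
    print('delta cm',d.round(2),'rot',(R0.inv()*G).as_rotvec().round(4),'rows',np.linalg.norm(d)*10/41.7, np.degrees((R0.inv()*G).magnitude())/7.16)
E
python3 - <<'E'
from h import *
np.set_printoptions(precision=3,suppress=True)
o=ctrl.get_obs();R=Ro.from_rotvec(o['orientation']).as_matrix();print(R, np.arctan2(R[1,0],R[0,0]))
J=np.array([567.5,-70.7]);x=np.array([.9737,-.228])
for psi in (-.23+np.pi/2,-.23-np.pi/2): goal([*(J-30*x),330],psi)
E
```

```text
[[ 0.361 -0.    -0.932]
 [ 0.932 -0.001  0.361]
 [-0.001 -1.     0.   ]] 1.2010413759102008
delta cm [-48.97 -10.74 -52.5 ] rot [-0.    -0.14  -0.001] rows 17.408266757813543 1.1183920841348702
delta cm [-48.97 -10.74 -52.5 ] rot [ 0.002  3.002 -0.   ] rows 17.408266757813543 24.021317253740648
```

carry_out:
  delta_pos:
    - [-25,-9,-26]
    - [-25,-9,-26]
    - [-25,-9,-26]
    - [-25,-9,-26]
    - [-25,-9,-26]
    - [-25,-9,-26]
    - [-25,-9,-26]
    - [-25,-9,-26]
    - [-49,-10.7,-52.5]
    - [-49,-10.7,-52.5]
    - [-49,-10.7,-52.5]
    - [-49,-10.7,-52.5]
  rotation:
    - [0,-0.07,0]
    - [0,-0.07,0]
    - [0,-0.07,0]
    - [0,-0.07,0]
    - [0,-0.07,0]
    - [0,-0.07,0]
    - [0,-0.07,0]
    - [0,-0.07,0]
    - [0,-0.14,0]
    - [0,-0.14,0]
    - [0,-0.14,0]
    - [0,-0.14,0]
  hand: 255

```text
t: 1.15
ee_pos: [436.7, 138.7, 314.7]
orientation: [-1.309, -1.039, 1.038]
ft_force: [0.9, 0.6, -0.0]
width: 11.3
```

Run:
```python
from h import *
goal([538,-64,330],1.34)
```

```text
delta cm [-17.43  -1.52 -14.48] rot [0.0003 0.0012 0.0002] rows 5.4460265330781095 0.010238110107908635
```

carry_out:
  delta_pos:
    - [-17,-1.5,-14]
    - [-17,-1.5,-14]
    - [-17,-1.5,-14]
    - [-17,-1.5,-14]
    - [-17,-1.5,-14]
    - [-17,-1.5,-14]
    - [-17,-1.5,-14]
    - [-17,-1.5,-14]
  rotation:
    - [0,0,0]
    - [0,0,0]
    - [0,0,0]
    - [0,0,0]
    - [0,0,0]
    - [0,0,0]
    - [0,0,0]
    - [0,0,0]

```text
t: 1.82
ee_pos: [533.5, -56.9, 328.9]
orientation: [-1.308, -1.036, 1.037]
ft_force: [-0.0, 0.7, 0.7]
width: 0.2
```

Run:
```python
from h import *
o=ctrl.get_obs();print(o['ee_pos'],o['qpos'],o['width'],o['qvel'])
snap('wrist','w1.png')
```

```text
[533.51280838 -56.88814475 328.86326959] [-1.28658888e-01  1.81758985e-01  1.71275323e+00  4.56225212e-04
  1.24852025e+00 -1.46809219e+00] 0.19418148414601785 [ 0.03550632 -0.01734053  0.01988743  0.00187573 -0.00034799  0.00167463]
```

View pics/w1.png

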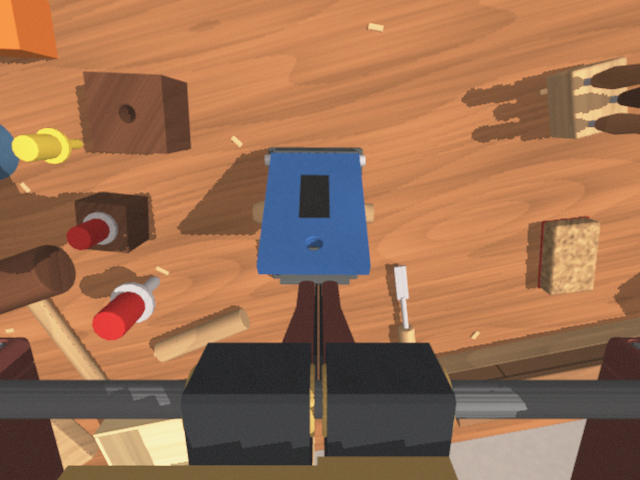

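Run:
```python
from h import *
np.set_printoptions(precision=2,suppress=True)
im=cv2.imread('pics/w1.png'); hsv=cv2.cvtColor(im,cv2.COLOR_BGR2HSV)
m=((hsv[...,0]>105)&(hsv[...,0]<120)&(hsv[...,1]>120)&(hsv[...,2]>90)).astype(np.uint8); m[:, :200]=0
c=max(cv2.findContours(m,cv2.RETR_EXTERNAL,cv2.CHAIN_APPROX_NONE)[0],key=cv2.contourArea)
q=cv2.approxPolyDP(c,6,True).reshape(-1,2); print(q)
C=cam('wrist')
hl,hr=onz(C,267,160,50),onz(C,362,160,50); print('hinge ends z50',hl,hr, np.linalg.norm(hl-hr), np.arctan2(-(hr-hl)[0],(hr-hl)[1]))
yaw=-.23; x=np.array([np.cos(yaw),np.sin(yaw),0]);y=np.array([-np.sin(yaw),np.cos(yaw),0])
H=(hl+hr)/2
for Hn in (H,np.array([491.5,-53,50])):
  for n,u,v,l in (('hole',314,243,0),('fl',258,272,-50),('fr',370,272,50)):
    o,d=ray(C,u,v); s=(l-(o-Hn)@y)/(d@y); P=o+s*d; e=P-Hn; print(n,P,'along',e@x,'z',e[2],'r',np.hypot(e@x,e[2]),'ang',np.arctan2(e[2],e@x), 'raypoint', )
print('knobtop', onz(C,82,238,106))
# spheres: hole ray & r=133.7
for Hn in (H,np.array([491.5,-53,50])):
  for n,u,v,r,off in (('hole',314,243,133.7,np.arctan(14/133)),('mid free',314,272,158.6,np.arctan(14/158))):
    o,d=ray(C,u,v); a=np.array([(o-Hn)@x,(o-Hn)[2]]);b=np.array([d@x,d[2]])
    k=np.roots([b@b,2*a@b,a@a-r*r]); 
    for kk in k:
        p=a+kk*b; print(n,k.real.max(),p,np.arctan2(p[1],p[0])-off,(o+kk.real*d-Hn)@y)
```

```text
[[271 153]
 [259 273]
 [368 273]
 [358 154]]
hinge ends z50 [ 478.4  -104.39   50.  ] [503.79   3.62  50.  ] 110.95431968739047 -0.23093205861008295
hole [561.48 -66.87 140.93] along 72.2863748490264 z 90.93121875593738 r 116.16284489135971 ang 0.8991381872107505 raypoint
fl [ 563.76 -118.75  181.72] along 86.33961526454803 z 131.7231109471649 r 157.4976416383093 ang 0.9905903202223822 raypoint
fr [584.84 -20.98 186.25] along 84.57029110548892 z 136.24848830699648 r 160.361418999736 ang 1.0152905968502122 raypoint
hole [631.43 -85.76 -80.94] along 143.7149827983208 z -130.94272939433097 r 194.42220722427422 ang -0.7389292014962612 raypoint
fl [ 568.89 -122.47  167.65] along 91.18992018417087 z 117.64899864276208 r 148.85190097825452 ang 0.9114228230291055 raypoint
fr [577.73 -21.84 202.44] along 76.85662474826148 z 152.4420619291795 r 170.72059926357707 ang 1.103818754007433 raypoint
knobtop [ 509.21 -313.9   106.  ]
hole 524.2779171046996 [120.72 -57.46] -0.5491439507779482 -1.639989672248636
hole 524.2779171046996 [ 63.58 117.62] 0.9703695838880516 0.2949170693219777
mid free 513.7634943066159 [155.01 -33.57] -0.30167121242315315 -1.5482560241318264
mid free 513.7634943066159 [ 85.67 133.47] 0.9117991378183905 0.35850363848732925
hole 525.5646781448213 [120.13 -58.69] -0.5593009907121171 0.7985362676778763
hole 525.5646781448213 [ 62.38 118.26] 0.9805266238222207 2.754030384208141
mid free 515.445003715047 [154.66 -35.13] -0.31170091059140426 0.8860616054294473
mid free 515.445003715047 [ 84.33 134.32] 0.9218288359866413 2.820278630958736
```

```bash
cat >> h.py <<'E'
YAW=-.231; JX=np.array([np.cos(YAW),np.sin(YAW),0]);JY=np.array([-np.sin(YAW),np.cos(YAW),0]); H0=np.array([491.3,-51.5,50])
def jf():
    o=ctrl.get_obs(); e=o['ee_pos']-H0; return np.array([e@JX,e@JY,e[2]])
E
python3 - <<'E'
from h import *
np.set_printoptions(precision=2,suppress=True)
o=ctrl.get_obs(); p=jf(); print(p)
goal(H0+40*JX+105*np.array([0,0,1]),1.34)
goal(H0+38*JX+160*np.array([0,0,1]),1.34)
E
```

```text
[ 41.88   5.15 278.93]
delta cm [-0.52 17.39  0.16] rot [-0.  0.  0.] rows 4.17312936980267 0.013247681733201032
delta cm [-0.52 11.89  0.37] rot [-0.  0.  0.] rows 2.856300990810482 0.013247681733201032
```

Go down to just above the lid's outer face (expected first contact is around 17 cm down).

carry_out:
  delta_pos:
    - [-0.5,4,0.2]
    - [-0.5,8,0.3]
    - [-0.5,11,0.3]
    - [-0.5,14,0.3]
    - [-0.5,16.5,0.3]
    - [-0.5,16.5,0.3]
    - [-0.5,16.5,0.3]
  rotation:
    - [0,0,0]
    - [0,0,0]
    - [0,0,0]
    - [0,0,0]
    - [0,0,0]
    - [0,0,0]
    - [0,0,0]

```text
t: 2.45
ee_pos: [528.7, -59.4, 163.9]
orientation: [-1.306, -1.038, 1.041]
ft_force: [0.4, 0.4, -0.1]
width: 0.3
```

Run:
```python
from h import *
np.set_printoptions(precision=2,suppress=True)
o=ctrl.get_obs(); print(jf(),o['ft_force'],o['qvel'])
snap('side','s1.png'); a=cv2.imread('pics/s1.png')[130:330,220:470]; cv2.imwrite('pics/s1c.png',cv2.resize(a,(750,600)))
```

```text
[ 38.22   0.84 113.92] [ 0.38  0.4  -0.08] [-0.01 -0.04 -0.04 -0.    0.01 -0.  ]
```

View pics/s1c.png

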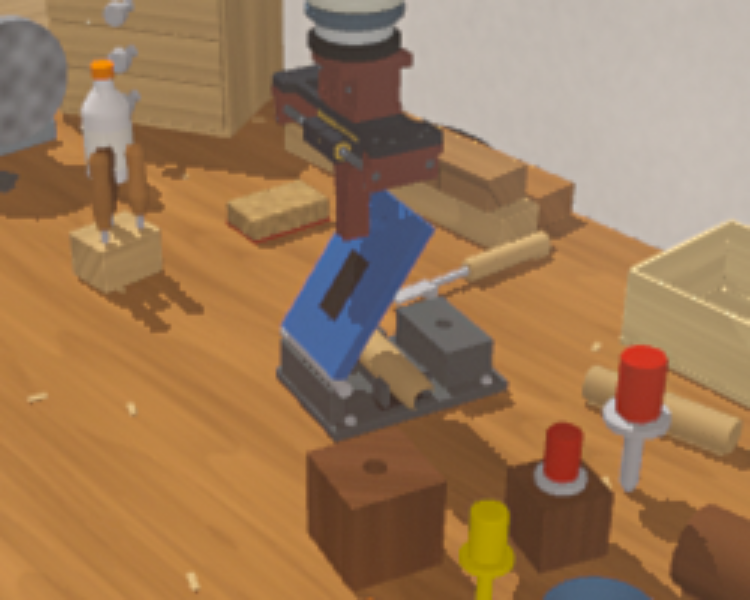

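The closed fingertips are just above the lid's outer face, near (352,225) in the crop, and touch nothing. Now I follow the lid's arc downwards.

carry_out:
  delta_pos:
    - [0,0.8,-0.6]
    - [0,1.5,-1.2]
    - [0,2.0,-1.9]
    - [0,2.5,-2.6]
    - [0,3.1,-3.3]
    - [0,3.7,-3.9]
    - [0,4.4,-4.4]
    - [0,5.1,-4.9]
    - [0,5.9,-5.4]
    - [0,6.7,-5.8]
    - [0,7.5,-6.1]
    - [0,8.2,-6.3]
  rotation:
    - [0,0,0]
    - [0,0,0]
    - [0,0,0]
    - [0,0,0]
    - [0,0,0]
    - [0,0,0]
    - [0,0,0]
    - [0,0,0]
    - [0,0,0]
    - [0,0,0]
    - [0,0,0]
    - [0,0,0]

```text
t: 3.5
ee_pos: [591.5, -75.5, 81.4]
orientation: [-1.309, -1.038, 1.038]
ft_force: [-0.2, -0.6, 1.9]
width: 0.4
```

Run:
```python
from h import *
np.set_printoptions(precision=2,suppress=True)
o=ctrl.get_obs(); print(jf(),o['ft_force'],o['qvel'])
snap('side','s2.png'); a=cv2.imread('pics/s2.png')[130:330,220:470]; cv2.imwrite('pics/s2c.png',cv2.resize(a,(750,600)))
```

```text
[103.03  -0.4   31.37] [-0.25 -0.61  1.87] [-0.    0.15 -0.02  0.   -0.12 -0.  ]
```

View pics/s2c.png

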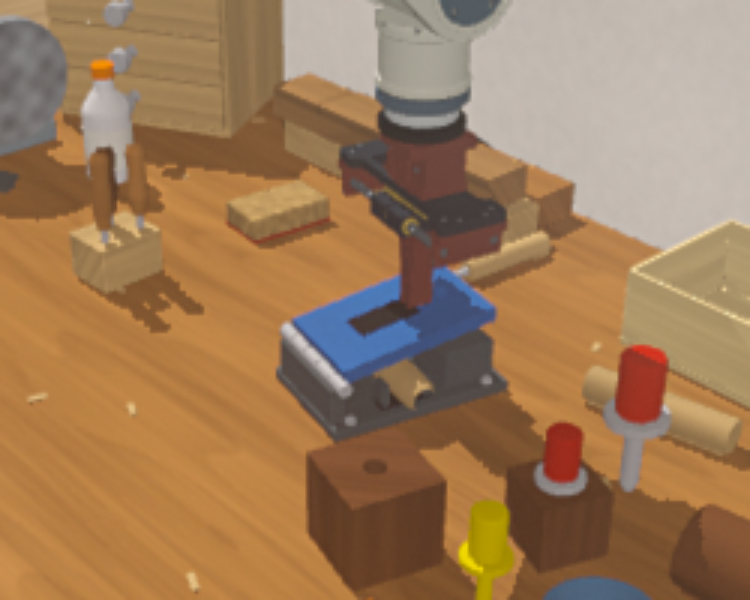

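The lid is about 0.15 rad from shut, with 2 N at the wrist. I continue down and add a small press.

carry_out:
  delta_pos:
    - [0,0.6,-0.2]
    - [0,1.1,-0.3]
    - [0,1.5,-0.3]
    - [0,1.7,-0.3]
    - [0,1.8,-0.3]
    - [0,1.8,-0.3]
  rotation:
    - [0,0,0]
    - [0,0,0]
    - [0,0,0]
    - [0,0,0]
    - [0,0,0]
    - [0,0,0]

```text
t: 4.05
ee_pos: [594.1, -76.0, 64.5]
orientation: [-1.309, -1.038, 1.038]
ft_force: [1.1, 0.8, -0.7]
width: 0.5
```

carry_out:
  delta_pos:
    - [0,0.2,0]
    - [0,0.3,0]
    - [0,0.3,0]
    - [0,0.3,0]
  rotation:
    - [0,0,0]
    - [0,0,0]
    - [0,0,0]
    - [0,0,0]

```text
t: 4.38
ee_pos: [594.4, -76.0, 64.1]
orientation: [-1.31, -1.039, 1.038]
ft_force: [-7.2, 1.0, 23.0]
width: 0.6
```

The stop is firm at z = 64.1 (expected 64) with 23 N, so the lid is shut. Next: lift off, open the fingers and look.

carry_out:
  delta_pos:
    - [0,-2,0]
    - [0,-5,0.5]
    - [0,-9,1.5]
    - [0,-13,3]
    - [0,-17,4.5]
    - [0,-20,5]
    - [0,-20,5]
    - [0,-20,5]
  rotation:
    - [0,0,0]
    - [0,0,0]
    - [0,0,0]
    - [0,0,0]
    - [0,0,0]
    - [0,0,0]
    - [0,0,0]
    - [0,0,0]
  hand: 0

```text
t: 5.05
ee_pos: [546.3, -64.7, 263.7]
orientation: [-1.313, -1.042, 1.036]
ft_force: [-0.4, 0.2, -0.1]
width: 50.4
```

Run:
```python
from h import *
np.set_printoptions(precision=2,suppress=True)
o=ctrl.get_obs(); print(o['ee_pos'],o['orientation'],o['ft_force'],o['qvel'])
snap('wrist','w2.png')
```

```text
[546.31 -64.67 263.74] [-1.31 -1.04  1.04] [-0.43  0.24 -0.1 ] [-0.    0.06  0.04 -0.   -0.01 -0.  ]
```

View pics/w2.png

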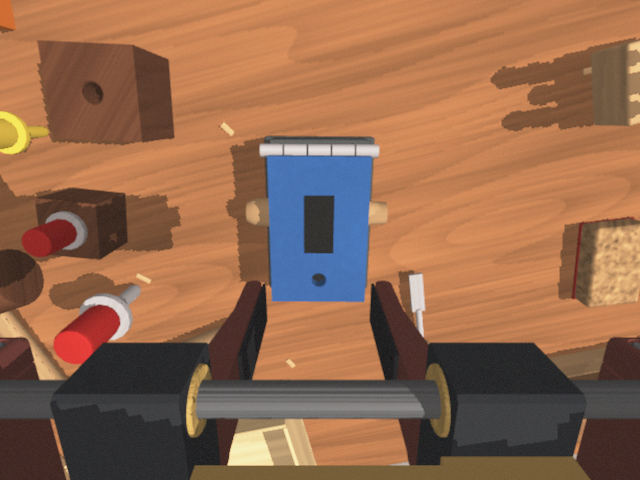

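Run:
```python
from h import *
np.set_printoptions(precision=2,suppress=True)
# pose at image start = same as current obs apart from settling
C=cam('wrist'); im=cv2.imread('pics/w2.png'); g=im.astype(int)
hsv=cv2.cvtColor(im,cv2.COLOR_BGR2HSV)
r=g[262:296,300:338]; d=(r[...,0]<120).astype(np.uint8); print(d.sum()); 
n,l,s,ce=cv2.connectedComponentsWithStats(d); print(s,ce+[300,262])
i=1+np.argmax(s[1:,4]); u,v=ce[i]+[300,262]
P=onz(C,u,v,64); print('hole',P,onz(C,u,v,50), [(P-H0)@JX,(P-H0)@JY])
P2=onz(C,*(np.array([316,300])),64)
hl,hr=onz(C,261,150,54),onz(C,379,150,54);print(hl,hr,np.arctan2(-(hr-hl)[0],(hr-hl)[1]))
m=((hsv[...,0]<6)|(hsv[...,0]>174))&(hsv[...,1]>200)&(hsv[...,2]>110); m[:,150:]=0
n,l,s,ce=cv2.connectedComponentsWithStats(m.astype(np.uint8)); print(s[s[:,4]>60],ce[s[:,4]>60])
# collar: ellipse of light grey around (68,230)
gr=((hsv[...,1]<50)&(hsv[...,2]>120)).astype(np.uint8); gr[:,130:]=0; gr[:200]=0; gr[260:]=0
n,l,s,ce=cv2.connectedComponentsWithStats(gr); print(s[s[:,4]>60],ce[s[:,4]>60])
crop=cv2.resize(im[180:280,10:150],(700,500),interpolation=cv2.INTER_CUBIC);cv2.imwrite('pics/w2c.png',crop)
```

```text
127
[[   0    0   38   34 1165]
 [  12   12   14   12  127]] [[318.47 278.42]
 [318.8  279.24]]
hole [617.57 -80.76  64.  ] [623.59 -82.13  50.  ] [np.float64(129.6116412383038), np.float64(0.43022974176664247)]
[ 476.2  -105.31   54.  ] [502.4    6.29  54.  ] -0.2305862755788512
[[     0      0    640    480 307186]] [[319.51 239.5 ]]
[[     0      0    640    480 306768]
 [    46    212     39     38    432]] [[319.85 239.52]
 [ 70.33 227.06]]
```

View pics/w2c.png

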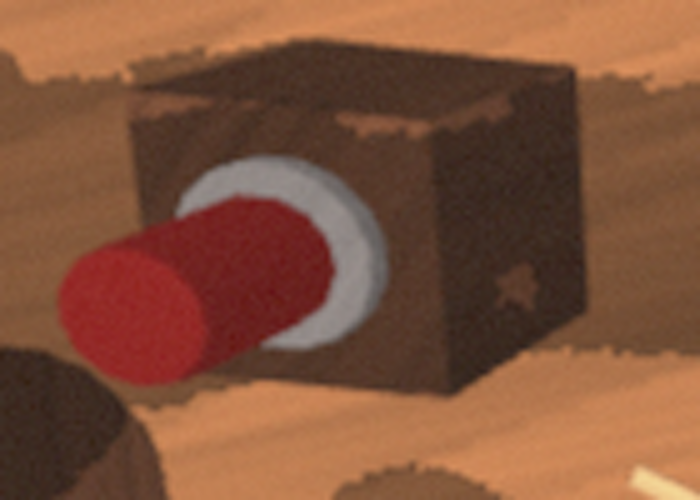

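Run:
```python
from h import *
np.set_printoptions(precision=2,suppress=True)
C=cam('wrist')
print('knob top',onz(C,36.2,242.2,106))
# collar top ellipse center approx crop (280,250)
print('collar top',onz(C,280/5+9.6,250/5+179.6,66))
goal([509,-317,180],1.34);goal([509,-317,180],np.pi/2)
print(ctrl.get_obs()['qpos'])
```

```text
knob top [ 506.01 -316.12  106.  ]
collar top [ 505.94 -315.49   66.  ]
delta cm [-25.41   8.18  -2.19] rot [0. 0. 0.] rows 6.422915852668784 0.013347962117025153
delta cm [-25.41   8.18  -2.19] rot [ 0.   -0.23 -0.  ] rows 6.422915852668784 1.838617650699224
[-0.14  0.27  1.76  0.    1.11 -1.48]
```

Run:
```python
from h import *
np.set_printoptions(precision=0,suppress=True)
S,D=cam('scene'),cam('side')
c1=lambda u,v:(180+u/4-.375,130+v/4-.375)
for n,p,z in (('mal right top',(175,110),34),('mal far',(60,55),34),('mal near bottom',(130,165),5),('mug base near',(285,88),0),('yel tip',(347,150),0)): print(n,onz(S,*c1(*p),z))
```

```text
mal right top [ 513. -433.   34.]
mal far [ 556. -545.   34.]
mal near bottom [ 563. -427.    5.]
mug base near [ 407. -432.    0.]
yel tip [ 406. -340.    0.]
```

carry_out:
  delta_pos:
    - [-25.4,6,-2.0]
    - [-25.4,6,-2.0]
    - [-25.4,6,-2.0]
    - [-25.4,6,-2.0]
    - [-25.4,6,-2.0]
    - [-25.4,6,-2.0]
    - [-25.4,6,-2.0]
    - [-25.4,6,-2.0]
    - [-25.4,6,-2.0]
  rotation:
    - [0,0,0]
    - [0,0,0]
    - [0,0,0]
    - [0,0,0]
    - [0,0,0]
    - [0,0,0]
    - [0,0,0]
    - [0,0,0]
    - [0,0,0]

```text
t: 5.85
ee_pos: [506.2, -316.0, 199.5]
orientation: [-1.306, -1.036, 1.037]
ft_force: [0.2, -0.5, 1.1]
width: 88.1
```

Run:
```python
from h import *
np.set_printoptions(precision=2,suppress=True)
o=ctrl.get_obs(); print(o['ee_pos'],o['qpos'],o['width'],o['qvel'])
im=snap('wrist','w3.png')
```

```text
[ 506.17 -316.02  199.45] [-0.58  0.41  1.71  0.    1.02 -1.92] 88.13470971629557 [ 0.04 -0.03  0.    0.    0.    0.  ]
```

View pics/w3.png

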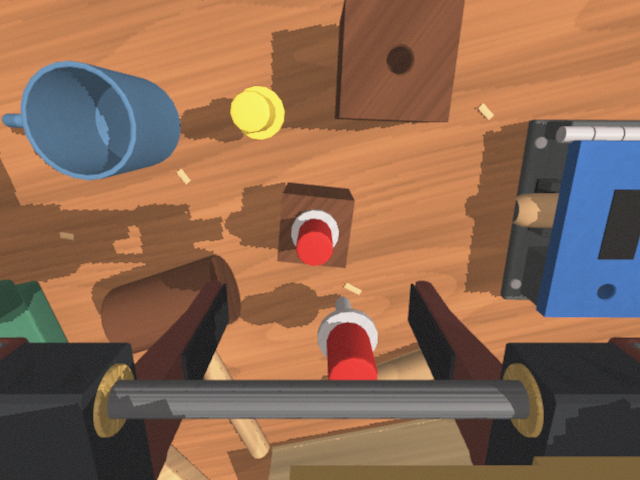

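Run:
```python
from h import *
np.set_printoptions(precision=2,suppress=True)
C=cam('wrist'); im=cv2.imread('pics/w3.png').astype(int)
b,g,r=im[...,0],im[...,1],im[...,2]
m=((r>90)&(r>3*g)&(r>3*b)).astype(np.uint8)
n,l,s,ce=cv2.connectedComponentsWithStats(m); print(s[s[:,4]>60],ce[s[:,4]>60])
cv2.imwrite('pics/w3c.png',cv2.resize(cv2.imread('pics/w3.png')[180:280,260:380],(720,600),interpolation=cv2.INTER_CUBIC))
print(onz(C,314.5,249.5,106),onz(C,606,291,64), proj(C,[507,-317,106]))
```

```text
[[     0      0    640    480 303591]
 [   296    220     37     45   1310]
 [   327    323     50     57   2299]] [[319.29 238.62]
 [314.32 242.66]
 [350.27 354.1 ]]
[ 510.24 -318.82  106.  ] [620.92 -81.05  64.  ] [315.91 244.86]
```

View pics/w3c.png

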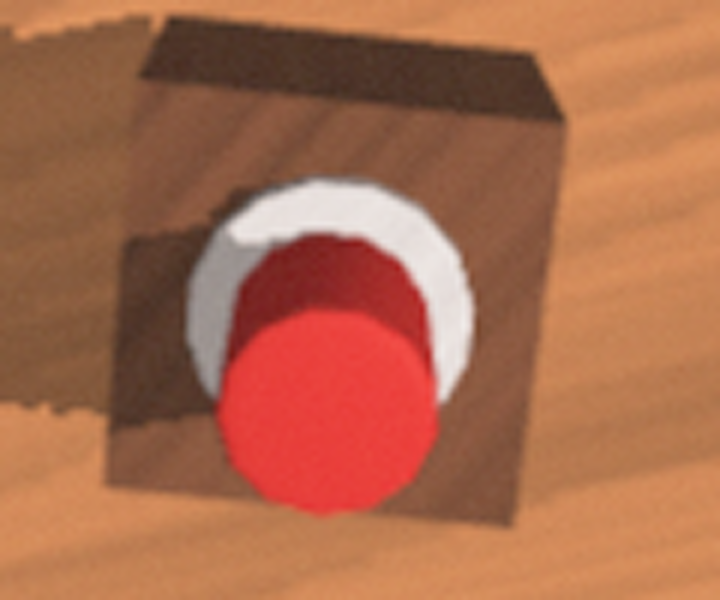

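Run:
```python
from h import *
np.set_printoptions(precision=2,suppress=True)
C=cam('wrist'); print(onz(C,314.4,248.1,106),onz(C,314.8,231,66)); print(ctrl.get_obs()['ee_pos']); goal([508.5,-318.5,69],1.34)
```

```text
[ 509.17 -318.65  106.  ] [ 507.83 -318.3    66.  ]
[ 506.7  -315.33  200.19]
delta cm [-0.28 13.12 -0.28] rot [-0.  0.  0.] rows 3.1472493461430076 0.022119081898423536
```

carry_out:
  delta_pos:
    - [-0.3,3.5,-0.3]
    - [-0.3,7,-0.3]
    - [-0.3,10,-0.3]
    - [-0.3,12,-0.3]
    - [-0.3,13,-0.3]
    - [-0.3,13.1,-0.3]
    - [-0.3,13.1,-0.3]
    - [-0.3,13.1,-0.3]
  rotation:
    - [0,0,0]
    - [0,0,0]
    - [0,0,0]
    - [0,0,0]
    - [0,0,0]
    - [0,0,0]
    - [0,0,0]
    - [0,0,0]

```text
t: 6.57
ee_pos: [510.5, -320.0, 71.9]
orientation: [-1.311, -1.04, 1.039]
ft_force: [0.1, 0.3, -0.0]
width: 87.8
```

Run:
```python
from h import *
np.set_printoptions(precision=2,suppress=True)
im=snap('wrist','w4.png');snap('side','s4.png')
o=ctrl.get_obs(); print(o['ee_pos'],o['ft_force'],o['qvel'])
a=cv2.imread('pics/s4.png')[160:340,320:500];b=cv2.imread('pics/w4.png')
cv2.imwrite('pics/s4c.png',np.hstack([cv2.resize(a,(400,400)),cv2.resize(b,(400,300))[np.minimum(np.arange(400),299)]]))
```

```text
[ 510.48 -320.48   72.18] [0.32 0.52 0.8 ] [-0.01  0.    0.   -0.   -0.   -0.  ]
```

View pics/s4c.png

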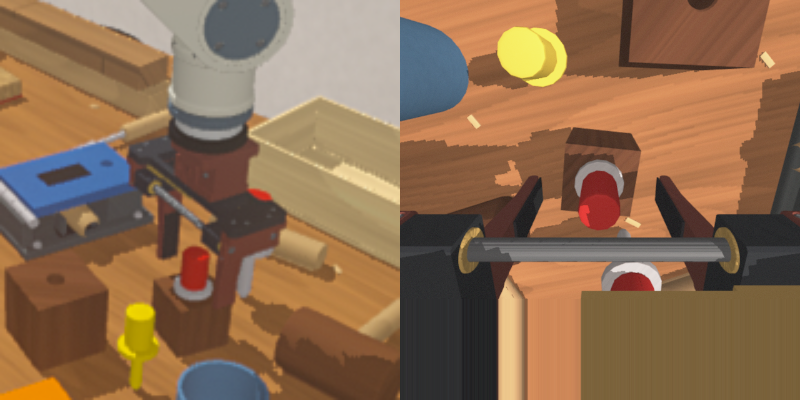

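Run:
```python
from h import *
np.set_printoptions(precision=2,suppress=True)
C=cam('wrist'); b=cv2.imread('pics/w4.png')
print('tcp',proj(C,ctrl.get_obs()['ee_pos']))
for p in ([508.5,-318.5,106],[510.5,-320.5,106]): print(proj(C,p))
g=b.astype(int); m=((g[...,2]>90)&(g[...,2]>3*g[...,1])).astype(np.uint8)
n,l,s,ce=cv2.connectedComponentsWithStats(m); print(s[s[:,4]>60],ce[s[:,4]>60])
cv2.imwrite('pics/w4c.png',cv2.resize(b[230:390,230:410],(675,600),interpolation=cv2.INTER_CUBIC))
```

```text
tcp [318.37 304.6 ]
[322.12 339.56]
[318.35 344.82]
[[     0      0    640    480 300805]
 [   285    274     67     94   4940]
 [   338    436     68     29   1455]] [[319.27 237.11]
 [318.41 322.05]
 [371.69 452.53]]
```

View pics/w4c.png

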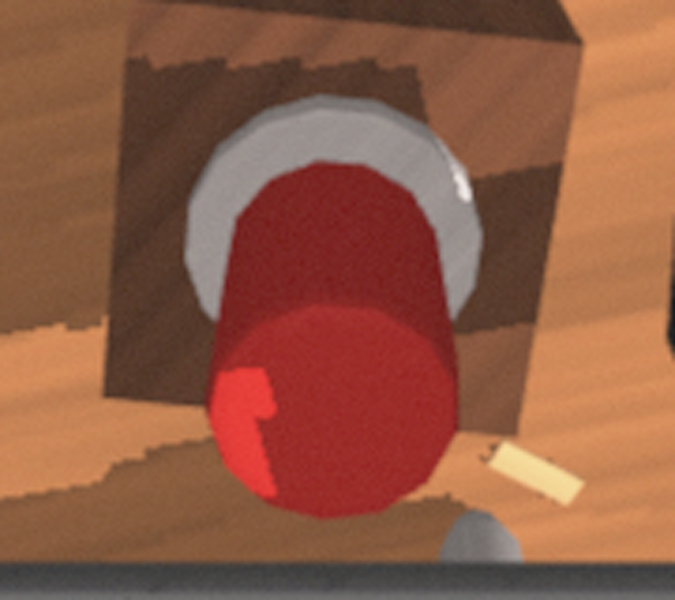

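The knob is centred between the jaws; the knob-top centre is at (318,339) in the wrist view. I trim by 1.5 mm and 2 mm down, then close.

carry_out:
  delta_pos:
    - [0,0.2,0.15]
    - [0,0.2,0.15]
    - [0,0.2,0.15]
  rotation:
    - [0,0,0]
    - [0,0,0]
    - [0,0,0]

```text
t: 6.92
ee_pos: [507.9, -319.9, 68.9]
orientation: [-1.31, -1.038, 1.038]
ft_force: [-0.5, -0.0, 0.1]
width: 87.7
```

carry_out:
  delta_pos:
    - [0,0,0]
    - [0,0,0]
    - [0,0,0]
    - [0,0,0]
    - [0,0,0]
    - [0,0,0]
    - [0,0,0]
    - [0,0,0]
    - [0,0,0]
    - [0,0,0]
  rotation:
    - [0,0,0]
    - [0,0,0]
    - [0,0,0]
    - [0,0,0]
    - [0,0,0]
    - [0,0,0]
    - [0,0,0]
    - [0,0,0]
    - [0,0,0]
    - [0,0,0]
  hand: 255

```text
t: 7.75
ee_pos: [507.9, -319.7, 68.4]
orientation: [-1.309, -1.038, 1.038]
ft_force: [0.1, 1.0, -0.4]
width: 27.6
```

carry_out:
  delta_pos:
    - [0,-1,0]
    - [0,-2.5,0]
    - [0,-4.5,0]
    - [0,-6.5,0]
    - [0,-8.5,0]
    - [0,-10.5,0]
    - [0,-12.5,0]
    - [0,-12.5,0]
    - [0,-12.5,0]
  rotation:
    - [0,0,0]
    - [0,0,0]
    - [0,0,0]
    - [0,0,0]
    - [0,0,0]
    - [0,0,0]
    - [0,0,0]
    - [0,0,0]
    - [0,0,0]

```text
t: 8.5
ee_pos: [508.4, -320.1, 194.8]
orientation: [-1.312, -1.039, 1.038]
ft_force: [-0.6, 0.2, -0.9]
width: 27.6
```

Run:
```python
from h import *
np.set_printoptions(precision=2,suppress=True)
im=snap('wrist','w5.png');snap('side','s5.png')
o=ctrl.get_obs(); print(o['ee_pos'],o['ft_force'],o['moment'],o['width'])
a=cv2.imread('pics/s5.png')[130:330,300:500];b=cv2.imread('pics/w5.png')
cv2.imwrite('pics/s5c.png',np.hstack([cv2.resize(a,(400,400)),cv2.resize(b,(400,300))[np.minimum(np.arange(400),299)]]))
print(proj(cam('wrist'),[620,-81.5,64]))
goal([619.5,-81.5,190],1.34)
```

```text
[ 507.24 -319.33  192.61] [ 0.25 -0.12 -1.19] [-0.   -0.   -0.01] 27.6795732520454
[617.03 292.45]
delta cm [25.72  0.27 -5.51] rot [-0.  0.  0.] rows 6.307214090745464 0.013845699989262727
```

View pics/s5c.png

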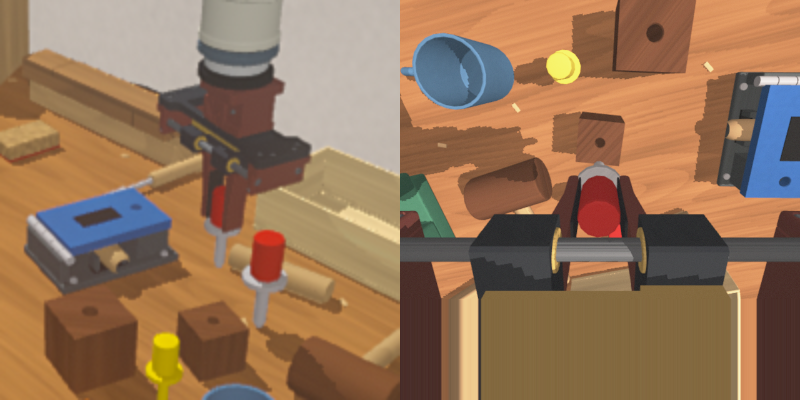

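The pin is held upright with the holder empty, and about 1.2 N shows its weight. I go just beyond the clamp hole so the wrist camera can see it.

Run:
```python
from h import *
goal([654.5,-89.5,160],1.34)
```

```text
delta cm [25.73  3.26 -9.11] rot [-0.0013  0.001   0.0005] rows 6.59248617042323 0.013845699989262727
```

carry_out:
  delta_pos:
    - [8,0,-3]
    - [25.7,3,-9.1]
    - [25.7,3,-9.1]
    - [25.7,3,-9.1]
    - [25.7,3,-9.1]
    - [25.7,3,-9.1]
    - [25.7,3,-9.1]
    - [25.7,3,-9.1]
    - [25.7,3,-9.1]
    - [25.7,3,-9.1]
    - [25.7,3,-9.1]
  rotation:
    - [0,0,0]
    - [0,0,0]
    - [0,0,0]
    - [0,0,0]
    - [0,0,0]
    - [0,0,0]
    - [0,0,0]
    - [0,0,0]
    - [0,0,0]
    - [0,0,0]
    - [0,0,0]

```text
t: 9.52
ee_pos: [654.0, -91.4, 162.8]
orientation: [-1.309, -1.036, 1.038]
ft_force: [-0.3, -0.0, -0.6]
width: 27.8
```

Run:
```python
from h import *
np.set_printoptions(precision=2,suppress=True)
o=ctrl.get_obs(); print(o['ee_pos'],o['orientation'],o['width'],o['qvel'])
im=snap('wrist','w6.png'); C=cam('wrist'); print(proj(C,[620.3,-81.5,64]))
```

```text
[654.05 -91.36 162.83] [-1.31 -1.04  1.04] 27.792492863251443 [-0.01 -0.01 -0.    0.    0.    0.  ]
[321.03 194.46]
```

View pics/w6.png

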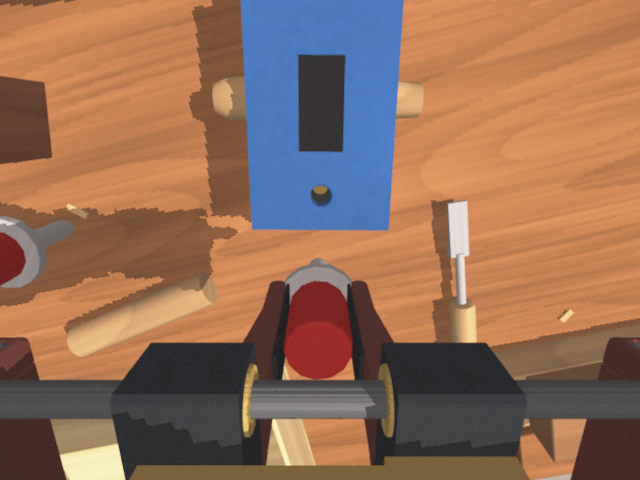

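Run:
```python
from h import *
np.set_printoptions(precision=2,suppress=True)
C=cam('wrist'); b=cv2.imread('pics/w6.png')
a=cv2.resize(b[170:230,290:350],(400,400),interpolation=cv2.INTER_CUBIC); p=cv2.resize(b[250:390,250:390],(400,400),interpolation=cv2.INTER_CUBIC)
cv2.imwrite('pics/w6c.png',np.hstack([a,p]))
t=ctrl.get_obs()['ee_pos']; print(t,'knobtop if on axis',proj(C,t+[0,0,37.6]),'collar top c',proj(C,t+[0,0,-2.4]),'tip',proj(C,t+[0,0,-58.4]))
```

```text
[654.2  -91.55 163.15] knobtop if on axis [318.47 350.08] collar top c [318.37 302.31] tip [318.29 261.44]
```

View pics/w6c.png

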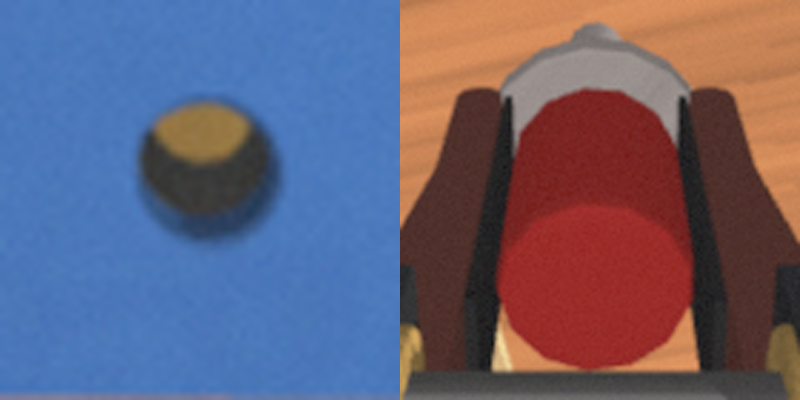

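Run:
```python
from h import *
np.set_printoptions(precision=2,suppress=True)
C=cam('wrist'); P=onz(C,320.8,194.8,64); print(P); goal([*P[:2],163],1.34); o=ctrl.get_obs(); print(Ro.from_rotvec(o['orientation']).as_matrix()[:,1])
```

```text
[620.5  -81.72  64.  ]
delta cm [0.18 0.02 3.51] rot [-0. -0. -0.] rows 0.8418669810780531 0.00873402078842743
[-0. -0. -1.]
```

Wrist camera result: hole at (620.5, -81.7), against (620.8, -82) from the hinge, and the pin sits on the tool axis. I move over the hole and lower the tip to about 10 mm above the lid.

carry_out:
  delta_pos:
    - [0.1,0,1.2]
    - [0.2,0,2.4]
    - [0.2,0,3.5]
    - [0.2,1,3.5]
    - [0.2,2,3.5]
    - [0.2,3,3.5]
    - [0.2,3,3.5]
    - [0.2,3,3.5]
  rotation:
    - [0,0,0]
    - [0,0,0]
    - [0,0,0]
    - [0,0,0]
    - [0,0,0]
    - [0,0,0]
    - [0,0,0]
    - [0,0,0]

```text
t: 10.23
ee_pos: [621.1, -80.6, 132.1]
orientation: [-1.308, -1.037, 1.039]
ft_force: [-0.3, 0.5, -0.8]
width: 27.1
```

Run:
```python
from h import *
np.set_printoptions(precision=2,suppress=True)
im=snap('side','s7.png');snap('scene','c7.png');o=ctrl.get_obs(); print(o['ee_pos'],o['ft_force'],o['qvel'])
a=cv2.imread('pics/s7.png')[170:290,310:430];b=cv2.imread('pics/c7.png')[190:270,220:300]
cv2.imwrite('pics/s7c.png',np.hstack([cv2.resize(a,(400,400)),cv2.resize(b,(400,400))]))
t=o['ee_pos']; S,D=cam('scene'),cam('side')
print('tip',proj(D,t-[0,0,58.4]),'hole',proj(D,[620.5,-81.7,64]))
print('tip S',proj(S,t-[0,0,58.4]),'hole',proj(S,[620.5,-81.7,64]))
goal([620.5,-81.7,t[2]],1.34)
```

```text
[621.79 -80.49 133.2 ] [ 0.51  0.06 -0.88] [ 0.   -0.01 -0.    0.   -0.   -0.  ]
tip [366.75 228.94] hole [366.58 232.68]
tip S [254.87 232.74] hole [255.2  234.57]
delta cm [-0.15  0.    0.1 ] rot [-0.  0. -0.] rows 0.042468792640442364 0.007231718064307388
```

View pics/s7c.png

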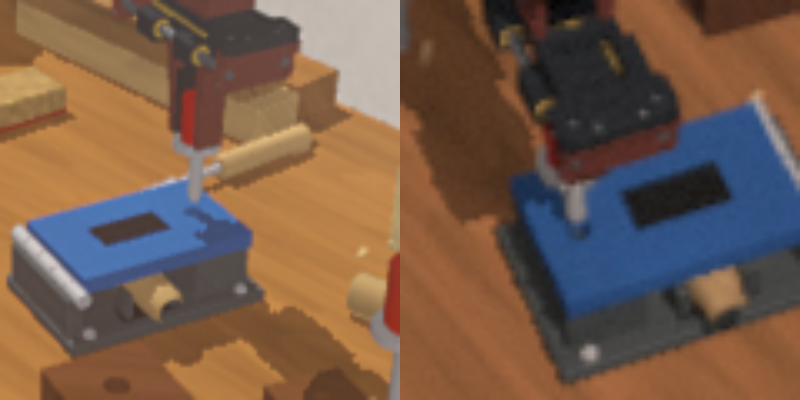

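The tip is right above the hole in both views. Lower it slowly into the lid.

carry_out:
  delta_pos:
    - [-0.1,0.3,0.05]
    - [-0.1,0.7,0.05]
    - [-0.1,1.1,0.05]
    - [-0.1,1.4,0.05]
    - [-0.1,1.7,0.05]
    - [-0.1,1.9,0.05]
    - [-0.1,1.9,0.05]
  rotation:
    - [0,0,0]
    - [0,0,0]
    - [0,0,0]
    - [0,0,0]
    - [0,0,0]
    - [0,0,0]
    - [0,0,0]

```text
t: 10.92
ee_pos: [620.4, -81.1, 113.8]
orientation: [-1.308, -1.038, 1.039]
ft_force: [-1.1, 0.3, -0.9]
width: 27.4
```

carry_out:
  delta_pos:
    - [0,0.3,0]
    - [0,0.6,0]
    - [0,0.9,0]
    - [0,1.2,0]
    - [0,1.5,0]
    - [0,1.8,0]
    - [0,2.1,0]
    - [0,2.4,0]
    - [0,2.7,0]
    - [0,2.7,0]
  rotation:
    - [0,0,0]
    - [0,0,0]
    - [0,0,0]
    - [0,0,0]
    - [0,0,0]
    - [0,0,0]
    - [0,0,0]
    - [0,0,0]
    - [0,0,0]
    - [0,0,0]

```text
t: 11.75
ee_pos: [620.2, -81.1, 86.7]
orientation: [-1.308, -1.038, 1.039]
ft_force: [0.1, 0.1, -1.1]
width: 27.6
```

carry_out:
  delta_pos:
    - [0,0.3,0]
    - [0,0.6,0]
    - [0,0.9,0]
    - [0,1.1,0]
    - [0,1.2,0]
    - [0,1.2,0]
  rotation:
    - [0,0,0]
    - [0,0,0]
    - [0,0,0]
    - [0,0,0]
    - [0,0,0]
    - [0,0,0]

```text
t: 12.25
ee_pos: [621.0, -81.3, 75.6]
orientation: [-1.31, -1.039, 1.038]
ft_force: [-0.3, -0.5, 4.1]
width: 27.7
```

carry_out:
  delta_pos:
    - [0,0.15,0]
    - [0,0.3,0]
    - [0,0.4,0]
    - [0,0.4,0]
    - [0,0.4,0]
  rotation:
    - [0,0,0]
    - [0,0,0]
    - [0,0,0]
    - [0,0,0]
    - [0,0,0]

```text
t: 12.67
ee_pos: [621.0, -81.2, 72.3]
orientation: [-1.31, -1.039, 1.038]
ft_force: [-2.0, -0.4, 10.6]
width: 27.4
```

carry_out:
  delta_pos:
    - [0,0.1,0]
    - [0,0.15,0]
    - [0,0.15,0]
    - [0,0.15,0]
    - [0,0.15,0]
  rotation:
    - [0,0,0]
    - [0,0,0]
    - [0,0,0]
    - [0,0,0]
    - [0,0,0]

```text
t: 13.08
ee_pos: [621.1, -81.3, 72.2]
orientation: [-1.31, -1.039, 1.038]
ft_force: [-6.9, 0.0, 22.2]
width: 27.4
```

Run:
```python
from h import *
np.set_printoptions(precision=2,suppress=True)
im=snap('side','s8.png');snap('scene','c8.png');o=ctrl.get_obs(); print(o['t'],o['ee_pos'],o['ft_force'],o['moment'],o['width'])
a=cv2.imread('pics/s8.png')[190:290,310:410];b=cv2.imread('pics/c8.png')[190:270,220:300]
cv2.imwrite('pics/s8c.png',np.hstack([cv2.resize(a,(400,400)),cv2.resize(b,(400,400))]))
```

```text
13.1833 [621.11 -81.27  72.22] [-5.63  0.89 22.13] [ 0.16  1.09 -0.03] 27.59973881855541
```

View pics/s8c.png

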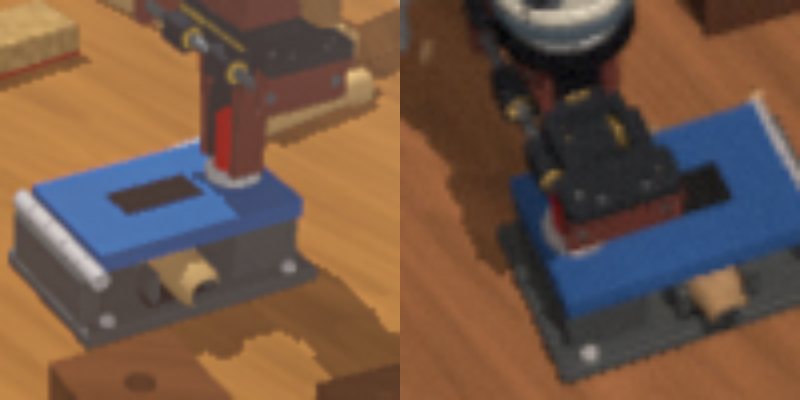

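View pics/c8.png

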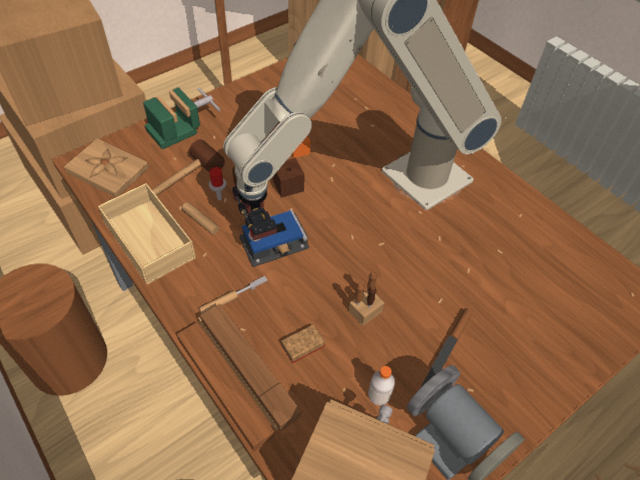

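The collar sits on the blue top, the lid is flat and the other things on the bench are undisturbed. TCP z is 72.2, against 72.4 expected. I hold for half a second to check it stays steady.

carry_out:
  delta_pos:
    - [0,0,0]
    - [0,0,0]
    - [0,0,0]
    - [0,0,0]
    - [0,0,0]
    - [0,0,0]
    - [0,0,0]
  rotation:
    - [0,0,0]
    - [0,0,0]
    - [0,0,0]
    - [0,0,0]
    - [0,0,0]
    - [0,0,0]
    - [0,0,0]

```text
t: 13.77
ee_pos: [621.1, -81.2, 72.2]
orientation: [-1.31, -1.039, 1.038]
ft_force: [-6.3, 0.7, 22.9]
width: 27.6
```

Run:
```python
from workcell import ctrl
print(ctrl.close_job())
```

```text
the job is handed in; nothing more can be done
None
```

The clamp is shut and pinned, and the arm is still holding the pin pushed down. I handed the job in at about 13.8 s.

**What I did:**
- **Lid:** I swung the blue top half down with closed fingertips until it stopped firmly. The fingertips were at z = 64.1 mm (64 expected), with 23 N of push.
- **Pin:** I took the smaller red-knobbed pin from the smaller dark holder and pushed it through both holes against the ejector, which gave about 5 N near the bottom.

**Last checks:**
- **Collar seated:** The pin stopped at a tool height of 72.2 mm, against 72.4 mm expected with the collar on the lid.
- **Push held:** The upward reaction stayed at 22–23 N over the last 0.7 s, so about 17 N of it presses the halves shut. The grip held at 27.6 mm opening on the 28 mm knob.
- **Side and scene pictures:** The lid was flat, the collar was on it and the blank was in place. The visible bench items looked undisturbed, but the arm hid the yellow pin, most of the mug and the emptied holder from the scene camera.

**Did not agree exactly:**
- The pin presses with a small sideways force of about 6 N.
- The hole position varied by about 3 mm between camera views. The close wrist view, (620.5, -81.7), agreed with the hinge-based figure, so I used it. The pin went in without catching.

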